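# Stow the brake key and spring pin in the parts locker

### The arm

A 6-joint arm with a two-finger parallel gripper is mounted at the origin on the work surface. World frame = base frame: x ahead of the robot, y to its left, z up, the work surface at z = 0. Lengths are in m, angles in rad, forces in N, time in s.
With the tool pointing down it reaches from about 0.25 to 0.8 m from the base axis. Payload 3.9 kg.
Tool frame: the origin (TCP) lies at the very end of the fingers, on their centre line; the grasp point (between the pads) lies ctrl.hold_point_z behind it (ctrl.hold_point_z is the distance from the TCP to the grasp point, in m); z points along the fingers, y is the line along which they close (so a half turn about z gives the same grasp; the last joint's range is limited). The gripper opens to 85 mm and grips with 20 to 120 N. Pads are 22 mm wide; open, the fingers measure 114 mm over their backs; the gripper's body (76 mm by 85 mm) begins 54 mm behind the grasp point. The pads swing forward as they close: fully open they stand 13 mm farther back than shut.
Start: joints at [-1.282, 0.26, -0.138, 1.173, 0, 1.571], TCP at [0.15, -0.503, 0.199] pointing down, gripper open.
Joint ranges: [-2.78, 2.78], [-0.83, 1.72], [-1.28, 1.37], [-1.9, 2.12], [-1.57, 1.48], [-3.14, 3.14]. Speed limits (rad/s): [2.57, 2.57, 3.14, 3.14, 3.14, 3.14].

### API

Orientations are given as a unit quaternion [x, y, z, w].
In Python, from workcell import status, read_camera, camera_params, ctrl gives the robot as it stands.
- The arm moves only by the tool apply_moves, never from a script. Its argument "commands" is a list of rows, each a list of 7 numbers: the turn, a rotation vector about the world's x, y, z in units of 8 degrees (1.0 is 8 degrees), then the shift along the world's x, y, z in units of 25 mm (1.0 is 25 mm), then the finger opening in mm, from 0 to 85.4. A call has 1 to 8 rows; each row is the pose to reach, as a shift and turn from the pose commanded when the call began; what a row does not reach only later rows make up. A row lasts 1/10 s, in which the tool goes at most 50 mm and 8.59 degrees, less where a joint would pass 70% of its speed; a pose out of reach is approached as far as the arm can. A call with a gripper value outside its range is refused whole. The fingers move at their own pace and stop on an object; "force" is the grip in N (left out, the last holds). Time passes only in rows, so rows that repeat a pose let the fingers close. It gives the time, the measured TCP pose, the force, the opening and the grip force at its end, in the units of the state.
- status.read_state(): the state, without advancing time (a new reading comes with each control period).
- read_camera(name): name is "scene" or "top" or "wrist"; returns the picture (420x560x3 uint8, red, green, blue); there is no depth.
- camera_params(name): a dict with "fx", "fy", "cx", "cy" (pixels), "k1" (the pictures are not rectified: a ray, as slopes to the right and down, at radius r is drawn at 1 + k1 r^2 times it, then the intrinsics apply), "R" (3x3) and "t" (3): a world point X has camera coordinates R X + t. Camera axes: x right, y down, z forward; pixel columns grow to the right and rows downward; lengths in m; the calibration is good to about 2 mm. A picture is of the moment at which its call begins: read the wrist's pose just before it. camera_params takes no time and is no camera call; for the wrist camera it gives the pose at the moment of the call.
- ctrl.close_job(): hands the job in; it is judged then, once.
The state is a dict: "t": time; "joint_pos": joint angles; "qvel": joint speeds; "tau": joint torques, N m; "eef_pos": TCP position; "ee_rot": TCP orientation; "ft_force": force on the tool from outside, world axes, zero at the start; "ft_torque": the same for the moment, N m; "opening": opening from 0.0 (shut) to 1.0 (fully open); "gripper_force": force on a finger pad.
Only numpy, scipy, OpenCV 4.12 (cv2) and the standard library are available. Lean on these libraries where they do the work, as an engineer would, in place of code of your own. Each camera call takes 0.05 s, during which the arm holds its last target. There are 200 camera calls.

### The job

Put the brake block retaining key into the left compartment of the small open locker, then the chrome spring pin into the right compartment, each lying flat and fully inside, and then swing the locker door fully shut. Left and right are as the robot sees the locker. Leave the other things on the slab where they are.

Things in the scene. Friction and masses are not known exactly. Their poses are not given: they have to be found in the camera images.
- key: Brake block retaining key: a dark steel gib-headed bar, 125 mm long in all, 20 mm wide. The shank is 24 mm tall; the head, the last 22 mm at the +x end, is 34 mm tall. Origin: the middle of its length and width, on its underside; x along its length towards the head, z up. 0.3 to 0.6 kg. At the start it lies flat, its head pointing away from the robot.
- pin: Chrome spring pin: a bright round tube 125 mm long, 25.5 mm in diameter, with a dark narrow slot along its top and a narrow flat foot below, so that it does not roll freely. Origin: the middle of its length, at its lowest line (top 26 mm above); x along its length, z up. 0.18 to 0.35 kg. It lies flat.
- locker: Fixed grey sheet steel locker, 200 mm deep (x), 280 wide (y), 235 tall; open front at x = -100 mm faces the robot. Origin: centre of underside; x inward, y to its left as the robot sees it. Walls 5 mm; the roof, an open steel grid over the whole depth, has its underside 228 mm up, so the tool must enter tilted. Floor 8 mm thick; along its front edge a sill 6 mm above it, 4 mm thick.
- left_floor (a point): Centre of the floor surface of the left (+y) compartment, 8 mm above the slab; axes as the locker's. The inside is 195 mm deep; a divider 4 mm thick, 30 mm above the floor, at the locker's y = 0 parts it into two compartments, each 133 mm wide.
- right_floor (a point): Centre of the floor surface of the right (-y) compartment, 8 mm above the slab; axes as the locker's.
- door (a joint): Door angle, rad: 0 shut, 1.6 to 2.0 open at the start, 2.35 at most. A grey steel panel 12 mm thick, 280 mm wide, 225 mm tall (top 231 mm above the slab), on an upright hinge at the right (-y) edge of the front; open, it stands out towards the robot, and it stays where left (0.12 N m of friction).
- door_hinge (a point): The door's hinge axis at the height of the door's top edge, in the middle of the panel's thickness. Its axes turn with the door: y along the panel from hinge to free edge, x towards its inner face.
- door_mid (a point): Middle of the door's top edge, 140 mm from the hinge axis; axes as door_hinge. A brass latch stands out up to 27 mm from the middle of the panel on the outer face, 252 mm from the hinge and 156 mm above the slab; it needs no working.
- collar: Bystander: dark iron collar, a ring 72 mm outside, 44 mm inside, 28 mm tall. Origin: centre of its underside.
- block: Bystander: new brake block, black on a steel back plate, 104 x 46 x 36 mm. Origin: centre of its underside.
- pry_bar: Bystander: yellow steel pry bar, 175 mm long, 12 mm thick, with a heel 34 mm tall at its -x end. Origin: near the middle of its underside.
- wrench: Bystander: steel wrench lying flat, along its x axis, about 180 mm long. Origin near its middle.
- hammer: Bystander: hammer lying flat along its x axis, about 200 mm long. Origin near its middle.
- can: Bystander: plain metal can, 66 mm across, 100 mm tall. Origin: centre of its underside.
Mind the look-alikes: they are no part of the job. Leave any green, pink or red look-alike of the pin alone.

How it is judged:
By the outcome, as a careful person would: the job done as asked, in the order asked, and still so for the second after the job is handed in, with the robot touching nothing.
It also fails if it takes over 72 s, if anything falls off the work surface, if the arm or the gripper's body presses on something with over 40 N, if the wrist force passes 120 N, or if a joint passes its speed limit or range.

## Working session

There is one attempt and no reset: what is moved stays moved. The work goes in short steps, Python scripts to look and compute and a tool call to move; the robot and the scene stay as the last step left them, time stands still between calls to the robot, and variables do not carry over. Pictures are saved under pics/ and viewed, at most 10 in all, crops included, and the job is handed in when it is done.

Besides the shell and the picture viewer there is one more tool, called after "Emit:" as name([rows], argument=value, ...), one row to a line, values as JSON. apply_moves: Moves the arm, as the interface text tells. Its arguments: {"type":"object","properties":{"commands":{"type":"array","items":{"type":"array","items":{"type":"number"}}},"force":{"type":"number"}},"required":["commands"]}

```bash
ls; mkdir -p pics; python3 - <<'E'
from workcell import status, read_camera, camera_params, ctrl
import cv2,numpy as np
for n in ("scene","top"):
    im=read_camera(n); cv2.imwrite(f"pics/{n}0.png",im[:,:,::-1])
    p=camera_params(n); print(n,{k:np.round(v,3).tolist() for k,v in p.items()})
s=status.read_state(); print(s, ctrl.hold_point_z)
E
```

```text
pics
scene {'fx': 472.127, 'fy': 472.127, 'cx': 277.087, 'cy': 210.491, 'k1': -0.041, 'R': [[0.612, 0.79, -0.004], [0.634, -0.494, -0.595], [-0.473, 0.362, -0.803]], 't': [-0.432, -0.201, 1.601]}
top {'fx': 450.859, 'fy': 450.859, 'cx': 279.282, 'cy': 210.481, 'k1': -0.039, 'R': [[-0.02, -1.0, 0.012], [-0.989, 0.018, -0.148], [0.148, -0.015, -0.989]], 't': [0.111, 0.547, 1.507]}
{'t': 0.1, 'joint_pos': array([-1.28198973e+00,  2.60649726e-01, -1.39247106e-01,  1.17270894e+00,
        5.04755022e-07,  1.57082142e+00]), 'qvel': array([-1.15984097e-03, -1.72183943e-03,  3.82092868e-03, -8.23621898e-04,
        1.49238874e-03, -9.33189120e-05]), 'tau': array([-5.61111174e-04, -4.06508446e+01,  2.54527080e+01,  1.01195363e-02,
       -2.26247488e-05, -1.69281282e-06]), 'eef_pos': array([ 0.14933163, -0.50260727,  0.19832907]), 'ee_rot': array([ 9.89593349e-01,  1.43889493e-01, -1.29952760e-04, -8.95340317e-04]), 'ft_force': array([-0.15786255,  0.59980855,  0.65236749]), 'ft_torque': array([-0.01608914,  0.06773795, -0.01035619]), 'gripper_force': 0.0, 'opening': 0.998058125333682} 0.0187
```

View pics/top0.png

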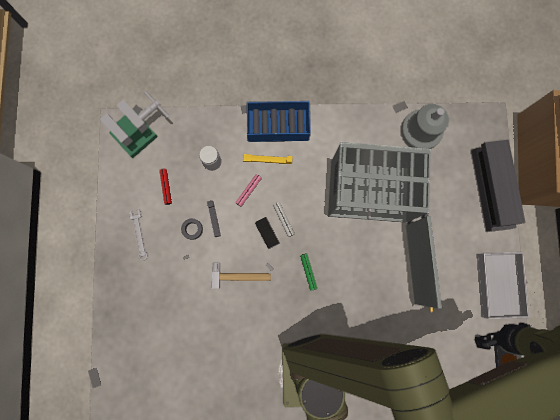

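View pics/scene0.png

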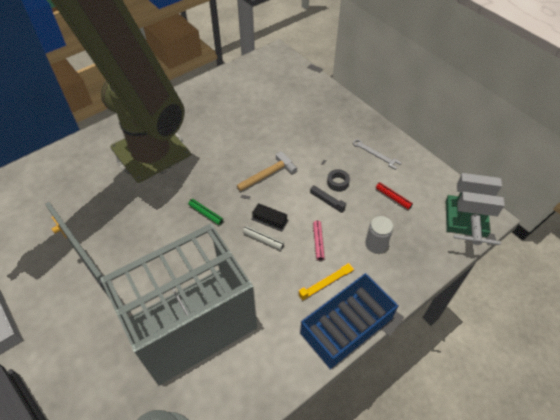

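The top view shows the key at about (213,218), a dark bar with its head up at (210,204), and the bright pin at (284,219). The red (166,186), pink (249,190) and green (309,271) bars are look-alikes. The locker is around (380,180), with its door running from (410,215) to (428,305). I'll confirm this in one enlarged crop with the pixels marked.

```bash
cat > h.py <<'E'
import cv2,numpy as np
from workcell import status, read_camera, camera_params, ctrl
from scipy.spatial.transform import Rotation as Rot
def rays(p,uv):
    uv=np.atleast_2d(np.asarray(uv,float))
    d=np.c_[(uv[:,0]-p['cx'])/p['fx'],(uv[:,1]-p['cy'])/p['fy']]; u=d.copy()
    for _ in range(10): u=d/(1+p['k1']*(u**2).sum(1,keepdims=True))
    R=np.array(p['R']); return -R.T@np.array(p['t']), np.c_[u,np.ones(len(u))]@R
def onplane(p,uv,z):
    c,d=rays(p,uv); return c+d*((z-c[2])/d[:,2])[:,None]
def proj(p,X):
    X=np.atleast_2d(X)@np.array(p['R']).T+np.array(p['t']); s=X[:,:2]/X[:,2:]
    s=s*(1+p['k1']*(s**2).sum(1,keepdims=True)); return s*[p['fx'],p['fy']]+[p['cx'],p['cy']]
def tri(pa,ua,pb,ub):
    (c1,d1),(c2,d2)=rays(pa,ua),rays(pb,ub); o=[]
    for a,b in zip(d1,d2):
        s=np.linalg.lstsq(np.c_[a,-b],c2-c1,rcond=None)[0]
        P,Q=c1+s[0]*a,c2+s[1]*b; o.append(np.r_[(P+Q)/2,np.linalg.norm(P-Q)])
    return np.array(o)
def blob(mask):
    n,l,s,c=cv2.connectedComponentsWithStats(mask.astype(np.uint8)); i=1+np.argmax(s[1:,4])
    return np.argwhere(l==i)[:,::-1]
E
python3 - <<'E'
from h import *
im=cv2.imread('pics/top0.png')
cv2.imwrite('pics/crop1.png',cv2.resize(im[140:310,190:445],None,fx=3.1,fy=3.1,interpolation=cv2.INTER_CUBIC))
im2=cv2.imread('pics/scene0.png');
for n,boxes in (('top',{'key':(200,195,226,242,'d'),'pin':(268,198,299,242,'b')}),('scene',{'key':(305,182,350,214,'d'),'pin':(238,224,290,254,'b')})):
    I=cv2.imread(f'pics/{n}0.png'); p=camera_params(n)
    for k,(a,b,c,d,m) in boxes.items():
        g=I[b:d,a:c].max(2); bg=np.median(g)
        pts=blob((g<bg*0.66) if m=='d' else (g>bg*1.25))+[a,b]
        W=onplane(p,pts,0.012 if k=='pin' else .02)[:,:2]
        r=cv2.minAreaRect(W.astype(np.float32)*1000)
        _,_,vt=np.linalg.svd(W-W.mean(0)); print(n,k,len(pts),bg,pts.mean(0),W.mean(0).round(4),'ax',vt[0].round(3),r)
E
```

```text
top key 226 167.0 [213.49115044 218.11504425] [0.5298 0.3285] ax [-0.977 -0.215] ((529.94677734375, 328.8591003417969), (129.41519165039062, 22.940038681030273), 12.774006843566895)Traceback (most recent call last):
  File "<stdin>", line 9, in <module>
  File "h.py", line 21, in blob
    n,l,s,c=cv2.connectedComponentsWithStats(mask.astype(np.uint8)); i=1+np.argmax(s[1:,4])
                                                                         ~~~~~~~~~^^^^^^^^^
    return _wrapfunc(a, 'argmax', axis=axis, out=out, **kwds)
    return bound(*args, **kwds)
ValueError: attempt to get argmax of an empty sequence
```

View pics/crop1.png

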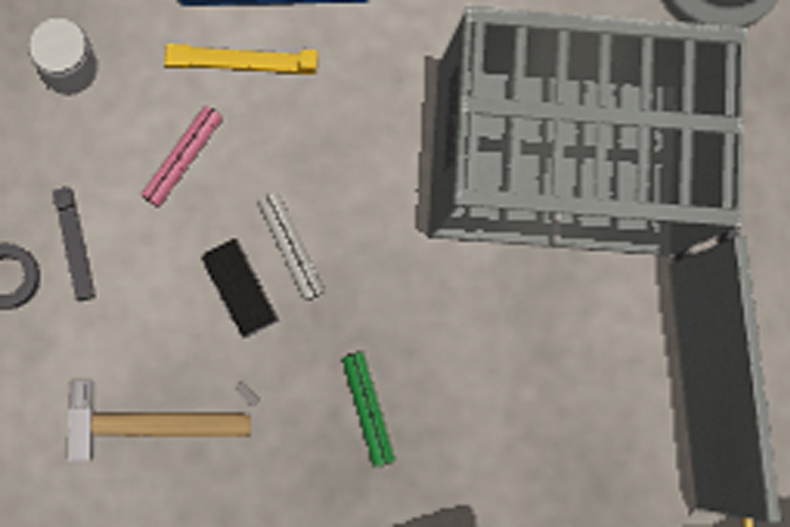

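The crop confirms the targets. The dark gib-headed bar at top-view (213,218) is the key, with its head away from the robot. The only bright chrome slotted tube, at (284,219), is the pin. Next I'll measure both, plus the locker and door.

```bash
python3 - <<'E'
from h import *
for n,boxes in (('top',{'key':(200,195,226,242),'pin':(270,198,298,242)}),('scene',{'key':(305,182,350,214),'pin':(238,224,290,254)})):
    I=cv2.imread(f'pics/{n}0.png'); p=camera_params(n)
    for k,(a,b,c,d) in boxes.items():
        g=I[b:d,a:c].max(2).astype(int); S=I[b:d,a:c].astype(int); bg=np.median(g)
        m=(g<bg*0.62) if k=='key' else (S[:,:,0]>bg*1.0)&((S.max(2)-S.min(2))<10)
        m=cv2.morphologyEx(m.astype(np.uint8),cv2.MORPH_CLOSE,np.ones((3,3)))
        pts=blob(m)+[a,b]
        W=onplane(p,pts,0.016 if k=='pin' else .018)[:,:2]
        r=cv2.minAreaRect(W.astype(np.float32)*1000)
        _,_,vt=np.linalg.svd(W-W.mean(0)); print(n,k,len(pts),bg,pts.mean(0).round(1),W.mean(0).round(4),'ax',vt[0].round(3),np.round(r[0],1),np.round(r[1],1))
p=camera_params('top')
C=np.array([[470,8],[745,28],[738,220],[462,200]])/3.1+[190,140]
W=onplane(p,C,.235); print(W.round(4)); print('centre',W.mean(0), 'yaw',np.arctan2(*(W[0]-W[3])[[1,0]]), np.arctan2(-(W[0]-W[1])[0],(W[0]-W[1])[1]),np.arctan2(-(W[3]-W[2])[0],(W[3]-W[2])[1]))
D=np.array([[738,238],[770,518]])/3.1+[190,140]
print('door outer top edge',onplane(p,D,.231).round(4))
E
```

```text
top key 224 167.0 [213.5 218.1] [0.5302 0.3287] ax [-0.976 -0.219] [529.5 328.4] [127.9  22.8]
top pin 1 163.0 [290. 225.] [0.5012 0.0637] ax [1. 0.] [501.2  63.7] [0. 0.]
scene key 327 161.0 [328. 199.] [0.5351 0.3293] ax [0.977 0.214] [532.8 330.9] [129.2  35.9]Traceback (most recent call last):
  File "<stdin>", line 8, in <module>
  File "h.py", line 21, in blob
    n,l,s,c=cv2.connectedComponentsWithStats(mask.astype(np.uint8)); i=1+np.argmax(s[1:,4])
                                                                         ~~~~~~~~~^^^^^^^^^
    return _wrapfunc(a, 'argmax', axis=axis, out=out, **kwds)
    return bound(*args, **kwds)
ValueError: attempt to get argmax of an empty sequence
```

```bash
python3 - <<'E'
from h import *
for n,(a,b,c,d) in (('top',(270,198,298,242)),('scene',(238,224,290,254))):
    I=cv2.GaussianBlur(cv2.imread(f'pics/{n}0.png'),(3,3),0); p=camera_params(n)
    S=I[b:d,a:c].astype(int); e=S[:,:,2]-S[:,:,0]; g=S.max(2); bg=np.median(e); G=np.median(g)
    print(bg,G,e.min(),e.max(),np.percentile(g,[5,95]),g.max())
    m=(e<bg*0.55)&(g>G*.55)
    m=cv2.morphologyEx(m.astype(np.uint8),cv2.MORPH_CLOSE,np.ones((3,3)))
    pts=blob(m)+[a,b]
    W=onplane(p,pts,.016)[:,:2]
    r=cv2.minAreaRect(W.astype(np.float32)*1000)
    _,_,vt=np.linalg.svd(W-W.mean(0)); print(n,'pin',len(pts),pts.mean(0).round(1),W.mean(0).round(4),'ax',vt[0].round(3),np.round(r[0],1),np.round(r[1],1))
p=camera_params('top')
C=np.array([[470,8],[745,28],[738,220],[462,200]])/3.1+[190,140]
W=onplane(p,C,.235); print(W.round(4)); print('centre',W.mean(0), 'yaw',np.arctan2(*(W[0]-W[3])[[1,0]]), np.arctan2(-(W[0]-W[1])[0],(W[0]-W[1])[1]),np.arctan2(-(W[3]-W[2])[0],(W[3]-W[2])[1]))
D=np.array([[738,238],[770,518]])/3.1+[190,140]
print('door outer top edge',onplane(p,D,.231).round(4))
E
```

```text
16.0 162.0 3 18 [ 51. 169.] 179
top pin 2 [286.  224.5] [0.5032 0.0776] ax [-1.     0.022] [503.2  77.6] [3.5 0. ]
19.0 162.0 -2 22 [ 85.95 175.  ] 192
scene pin 28 [264.9 242.5] [0.5419 0.0817] ax [0.916 0.402] [541.3  81.4] [54.1  4.8]
[[ 0.7275 -0.0928  0.235 ]
 [ 0.7031 -0.3668  0.235 ]
 [ 0.5102 -0.346   0.235 ]
 [ 0.5348 -0.0769  0.235 ]]
centre [ 0.61891397 -0.22063629  0.235     ] yaw -0.0819435028545243 -0.0887996736722305 -0.09119655818467069
door outer top edge [[ 0.4931 -0.3462  0.231 ]
 [ 0.2247 -0.3591  0.231 ]]
```

```bash
cat >> h.py <<'E'
def pose(grasp,yaw,tilt,flip=0):
    u=np.array([np.cos(yaw),np.sin(yaw)]); t=np.radians(tilt)
    z=np.r_[np.sin(t)*u,-np.cos(t)]; y=np.array([u[1],-u[0],0])*(-1 if flip else 1)
    R=np.c_[np.cross(y,z),y,z]; return np.array(grasp)+ctrl.hold_point_z*z,R
def delta(P,R):
    s=status.read_state(); R0=Rot.from_quat(s['ee_rot'])
    r=(Rot.from_matrix(R)*R0.inv()).as_rotvec()
    print('row',np.r_[np.degrees(r)/8,(P-s['eef_pos'])/.025].round(2).tolist(),'tcp target',P.round(4))
E
python3 - <<'E'
from h import *
p=camera_params('top'); I=cv2.imread('pics/top0.png')
a,b,c,d=176,212,206,246
g=I[b:d,a:c].max(2); pts=blob(g<np.median(g)*.66)+[a,b]
(x,y),r=cv2.minEnclosingCircle(pts.astype(np.float32)); col=onplane(p,[[x,y]],.02)[0]; print('collar',x,y,r,col)
k=np.array([.531,.3295]); u=np.array([.977,.215]); n=np.array([-u[1],u[0]])
print('collar in key frame', (col[:2]-k)@u,(col[:2]-k)@n)
f=lambda q:np.array(q)/3.1+[190,140]
e=onplane(p,f([[268,196],[316,298]]),.018); print('pin ends',e,e.mean(0),np.degrees(np.arctan2(*(e[0]-e[1])[[1,0]])),np.linalg.norm(e[0]-e[1]))
bl=onplane(p,f([[203,257],[237,240],[276,322],[244,337]]),.036); pc=e.mean(0)[:2]; v=(e[0]-e[1])[:2]; v/=np.linalg.norm(v); m=np.array([-v[1],v[0]])
print('block in pin frame',np.c_[(bl[:,:2]-pc)@v,(bl[:,:2]-pc)@m].round(3))
P,R=pose([*(k-.03*u),.12],np.arctan2(u[1],u[0]),40); delta(P,R)
E
```

```text
collar 191.64706420898438 228.88235473632812 10.81226921081543 [0.4935581  0.40384469 0.02      ]
collar in key frame -0.020596627989154136 0.08068476613240694
pin ends [[0.57828556 0.10927316 0.018     ]
 [0.46214324 0.05802998 0.018     ]] [0.5202144  0.08365157 0.018     ] 23.80756168382048 0.1269444888917992
block in pin frame [[ 0.029  0.095]
 [ 0.03   0.053]
 [-0.07   0.052]
 [-0.07   0.091]]
row [1.24, -4.85, -0.5, 14.56, 33.13, -3.71] tcp target [0.5134 0.3256 0.1057]
```

Emit:
apply_moves([
  [0,0,0,0,0,2,44],
  [0,0,0,0,0,4,44],
  [0,0,0,0,0,6,44],
  [0,0,0,0,2,6,44],
  [0,0,0,1,4,6,44],
  [0,0,0,2,6,6,44],
  [0,0,0,3,8,6,44],
  [0,0,0,4,10,6,44],
], force=90)

```text
t: 0.9
eef_pos: [0.2391, -0.2725, 0.3488]
ee_rot: [0.99, 0.143, 0.0, -0.0]
ft_force: [1.1, -0.1, 0.7]
opening: 0.515
gripper_force: 0.0
```

```bash
python3 - <<'E'
from h import *
s=status.read_state(); print(s['eef_pos'],s['joint_pos'].round(3))
k=np.array([.531,.3295]); u=np.array([.977,.215])
P,R=pose([*(k-.03*u),.14],np.arctan2(u[1],u[0]),40); delta(P,R)
E
```

```text
[ 0.23909781 -0.27247945  0.34879684] [-0.851 -0.046 -0.106  1.511  0.     2.003]
row [1.24, -4.84, -0.49, 10.97, 23.92, -8.92] tcp target [0.5134 0.3256 0.1257]
```

Emit:
apply_moves([
  [0,0,1,1,2,0,44],
  [0,0,2,2,4,0,44],
  [0,0,3,3,6,0,44],
  [0,0,4,4,8,0,44],
  [0,0,5,5,10,0,44],
  [0,0,6,6,12,0,44],
  [0,0,7,6,14,0,44],
  [0,0,8,6,16,0,44],
])

```text
t: 1.7
eef_pos: [0.3869, 0.0951, 0.3485]
ee_rot: [0.761, 0.649, -0.0, 0.0]
ft_force: [0.8, -0.2, -1.2]
opening: 0.515
gripper_force: 0.0
```

Emit:
apply_moves([
  [0,0,1,1,1,0,44],
  [0,0,2,2,2,0,44],
  [0,0,3,3,3,0,44],
  [0,0,4,4,4,0,44],
  [0,0,5,4,5,-1,44],
  [0,0,6,4,6,-1,44],
  [0,0,7,4,6,-2,44],
  [0,0,8,4,6,-2,44],
])

```text
t: 2.5
eef_pos: [0.4845, 0.2429, 0.2951]
ee_rot: [0.301, 0.954, -0.003, -0.003]
ft_force: [-0.0, -0.1, -0.2]
opening: 0.513
gripper_force: 0.0
```

```bash
python3 - <<'E'
from h import *
s=status.read_state(); print(s['eef_pos'],s['joint_pos'].round(3))
k=np.array([.531,.3295]); u=np.array([.977,.215])
P,R=pose([*(k-.03*u),.14],np.arctan2(u[1],u[0]),0,1); delta(P,R)
P,R=pose([*(k-.03*u),.14],np.arctan2(u[1],u[0]),40,1); delta(P,R)
E
```

```text
[0.48450933 0.24288559 0.29510858] [ 0.465  0.276  0.133  1.434 -0.     1.076]
row [0.04, -0.03, 5.93, 0.69, 3.21, -6.95] tcp target [0.5017 0.323  0.1213]
row [-0.97, -5.08, 5.7, 1.16, 3.31, -6.78] tcp target [0.5134 0.3256 0.1257]
```

Emit:
apply_moves([
  [-0.24,-1.27,1.43,0.3,0.8,-1.5,44],
  [-0.49,-2.54,2.85,0.6,1.7,-3,44],
  [-0.73,-3.8,4.3,0.9,2.5,-4.5,44],
  [-0.97,-5.08,5.7,1.16,3.31,-6,44],
  [-0.97,-5.08,5.7,1.16,3.31,-6,44],
  [-0.97,-5.08,5.7,1.16,3.31,-6,44],
  [-0.97,-5.08,5.7,1.16,3.31,-6,44],
  [-0.97,-5.08,5.7,1.16,3.31,-6,44],
])

```text
t: 3.3
eef_pos: [0.5098, 0.3213, 0.1436]
ee_rot: [-0.102, 0.935, 0.039, 0.338]
ft_force: [0.1, 0.2, -1.0]
opening: 0.515
gripper_force: 0.0
```

```bash
python3 - <<'E'
from h import *
s=status.read_state(); print(s['eef_pos'],s['joint_pos'].round(3))
p=camera_params('wrist'); im=read_camera('wrist')[:,:,::-1].copy()
k=np.array([.531,.3295]); u=np.array([.977,.215])
for d in (-.0625,.0625):
    q=proj(p,[[*(k+d*u),.024]])[0]; print(q); cv2.drawMarker(im,tuple(int(v) for v in q),(0,0,255),0,8)
cv2.imwrite('pics/w1.png',im)
P,R=pose([*(k-.03*u),.14],np.arctan2(u[1],u[0]),40,1); delta(P,R)
E
```

```text
[0.50978435 0.32127988 0.14359152] [ 0.753  0.079 -0.844  0.024 -0.33   0.428]
[285.71879983  70.10140194]
[283.76912712 175.81752364]
row [-0.03, -0.02, -0.01, 0.1, 0.15, -0.75] tcp target [0.5134 0.3256 0.1257]
```

View pics/w1.png

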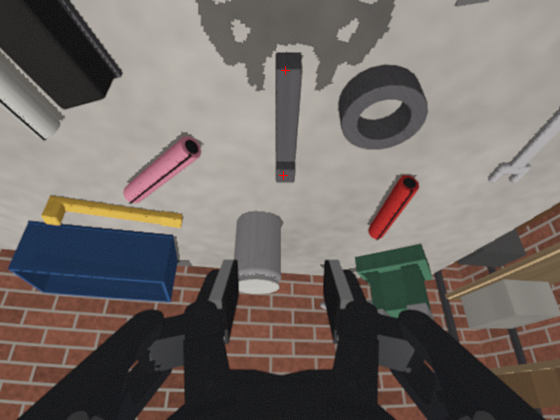

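The wrist view shows the key from its tail (288,63) to its head (285,172). My predicted markers land on it within about 2 px, so the pose holds. Descending.

Emit:
apply_moves([
  [0,0,0,0,0,-1.5,44],
  [0,0,0,0,0,-3,44],
  [0,0,0,0,0,-4.5,44],
  [0,0,0,0,0,-4.5,44],
  [0,0,0,0,0,-4.5,44],
])

```text
t: 3.85
eef_pos: [0.5156, 0.3255, 0.036]
ee_rot: [-0.099, 0.934, 0.041, 0.341]
ft_force: [1.3, 0.7, -0.0]
opening: 0.518
gripper_force: 0.0
```

```bash
python3 - <<'E'
from h import *
k=np.array([.531,.3295]); u=np.array([.977,.215]); n=np.array([-u[1],u[0]])
P,R=pose([*(k-.03*u),.0],np.arctan2(u[1],u[0]),40,1); P[2]=.008; delta(P,R)
p=camera_params('wrist'); im=read_camera('wrist')[:,:,::-1].copy()
s=status.read_state(); R0=Rot.from_quat(s['ee_rot']).as_matrix()
cv2.imwrite('pics/w2.png',im)
a,b=200,300
E
```

```text
row [-0.06, 0.0, 0.01, -0.09, 0.0, -1.12] tcp target [0.5134 0.3256 0.008 ]
```

View pics/w2.png

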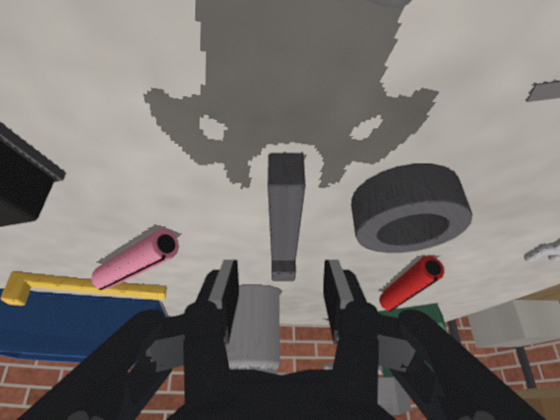

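The key lies between the fingers: its axis is at x≈285, and the fingers are at 237 and 325. Lowering and closing.

Emit:
apply_moves([
  [0,0,0,0,0,-0.6,44],
  [0,0,0,0,0,-1.1,44],
  [0,0,0,0,0,-1.1,44],
  [0,0,0,0,0,-1.1,10],
  [0,0,0,0,0,-1.1,10],
  [0,0,0,0,0,-1.1,10],
  [0,0,0,0,0,-1.1,10],
  [0,0,0,0,0,-1.1,10],
], force=90)

```text
t: 4.7
eef_pos: [0.5156, 0.3258, 0.0095]
ee_rot: [-0.099, 0.934, 0.042, 0.342]
ft_force: [1.4, -0.3, 0.6]
opening: 0.115
gripper_force: 0.0
```

```bash
python3 - <<'E'
from h import *
im=read_camera('wrist')[:,:,::-1]
cv2.imwrite('pics/w3.png',im)
print(camera_params('wrist'),status.read_state()['opening'])
E
```

```text
{'fx': 309.81161249942835, 'fy': 309.81161249942835, 'cx': 280.6089070747174, 'cy': 209.75060057070667, 'k1': -0.06202257909542856, 'R': array([[-0.21431941,  0.97672127,  0.00909688],
       [ 0.50202936,  0.10216045,  0.85879553],
       [ 0.83787452,  0.18862345, -0.51223772]]), 't': array([-0.20728668, -0.27776732, -0.29582261])} 0.1195555512783132
```

View pics/w3.png

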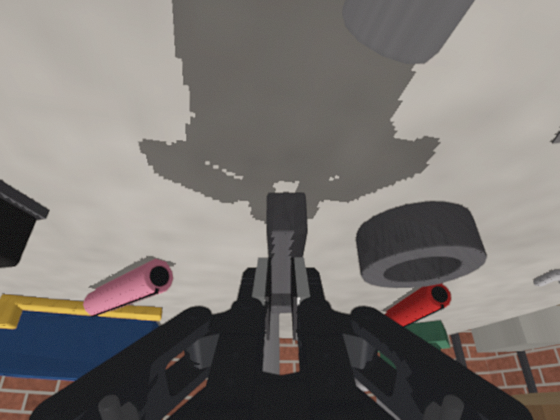

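```bash
python3 - <<'E'
from h import *
s=status.read_state(); p=camera_params('wrist'); R=Rot.from_quat(s['ee_rot']).as_matrix()
k=np.array([.531,.3295]); u=np.array([.977,.215]); n=np.array([-u[1],u[0]])
print('tool z',R[:,2],'y',R[:,1])
print('tcp,grasp',proj(p,[s['eef_pos'],s['eef_pos']-.0187*R[:,2]]))
print('grasp pt',s['eef_pos']-.0187*R[:,2], 'in key frame',((s['eef_pos']-.0187*R[:,2])[:2]-k)@u,((s['eef_pos']-.0187*R[:,2])[:2]-k)@n)
T=[[*(k-.0625*u+w*n),z] for z in (0,.024) for w in (-.01,.01)]; print('tail corners',proj(p,T).round(1).tolist())
T=[[*(k+.0405*u+w*n),.034] for w in (-.01,.01)]; print('head top near',proj(p,T).round(1).tolist())
print(s['opening'],s['gripper_force'],s['ft_force'])
E
```

```text
tool z [ 0.62952876  0.14547642 -0.76323662] y [-0.21409095  0.97676665  0.00959087]
tcp,grasp [[281.35172307 245.63548737]
 [281.41862388 259.9511313 ]]
grasp pt [0.50374996 0.32301285 0.02362284] in key frame -0.028018028952812475 -0.0004791814757108548
tail corners [[262.3, 191.1], [301.6, 190.8], [261.2, 233.5], [303.9, 233.1]]
head top near [[268.6, 307.4], [295.5, 307.1]]
0.1195555512783132 0.0 [ 0.09806914  0.06390893 -0.18600547]
```

Emit:
apply_moves([
  [0,0,0,0,0,0,0],
  [0,0,0,0,0,0,0],
  [0,0,0,0,0,0,0],
  [0,0,0,0,0,0,0],
], force=90)

```text
t: 5.15
eef_pos: [0.5154, 0.3256, 0.009]
ee_rot: [-0.1, 0.934, 0.041, 0.341]
ft_force: [-0.2, -0.3, 0.2]
opening: 0.002
gripper_force: 0.0
```

```bash
python3 - <<'E'
from h import *
im=read_camera('wrist')[:,:,::-1]; sc=read_camera('scene')[:,:,::-1]
a=cv2.resize(im[160:360,200:370],(510,600),interpolation=cv2.INTER_CUBIC)
b=cv2.resize(sc[130:240,290:350],(290,530),interpolation=cv2.INTER_CUBIC)
out=np.zeros((600,800,3),np.uint8); out[:,:510]=a; out[:530,510:]=b
cv2.imwrite('pics/w4.png',out)
E
```

```text
(no output)
```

View pics/w4.png

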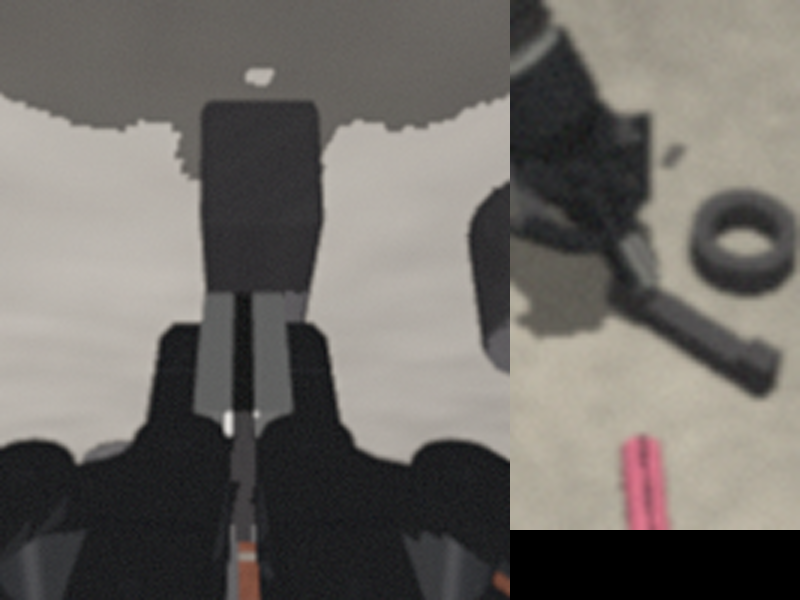

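```bash
python3 - <<'E'
from h import *
s=status.read_state(); p=camera_params('wrist'); q=camera_params('scene'); R=Rot.from_quat(s['ee_rot']).as_matrix()
f=lambda x,y:[290+(x-510)*60/290,130+y*110/530]
T=tri(p,[[200+243/3,160+292/3]],q,[f(650,285)]); print(T, s['eef_pos'], R.T@(T[0,:3]-s['eef_pos']))
print(proj(q,[s['eef_pos'],s['eef_pos']-.0187*R[:,2]]), f(650,285), proj(q,[[.47,.316,.024],[.47,.316,0]]))
c=-np.array(p['R']).T@np.array(p['t']); print('cam in tool',R.T@(c-s['eef_pos']))
E
```

```text
[[0.49497799 0.32376474 0.02712078 0.00697036]] [0.51542453 0.32564314 0.00902069] [ 0.00388475  0.00271245 -0.02695838]
[[322.54676708 197.36805735]
 [319.72467935 192.58673409]] [318.9655172413793, 189.1509433962264] [[311.00546458 186.87547705]
 [310.59773894 191.69445483]]
cam in tool [ 0.08369515 -0.00045583 -0.17508861]
```

The shut fingers sit above the key. The pad tips show at wrist y≈257 and triangulate to z≈0.027, about 20 to 25 mm short of the reported TCP. I'll open, go lower while watching the force, and close again.

Emit:
apply_moves([
  [0,0,0,0,0,0.4,44],
  [0,0,0,0,0,0.4,44],
  [0,0,0,0,0,0.4,44],
  [0,0,0,0,0,0.4,44],
  [0,0,0,0,0,0.4,44],
  [0,0,0,0.4,0.09,0.2,44],
  [0,0,0,0.4,0.09,0,44],
  [0,0,0,0.4,0.09,-0.2,44],
])

```text
t: 6.05
eef_pos: [0.526, 0.328, 0.0036]
ee_rot: [-0.099, 0.934, 0.041, 0.342]
ft_force: [0.1, -0.2, 0.7]
opening: 0.515
gripper_force: 0.0
```

Emit:
apply_moves([
  [0,0,0,0,0,-0.1,44],
  [0,0,0,0,0,-0.2,44],
])

```text
t: 6.25
eef_pos: [0.5251, 0.3276, -0.0017]
ee_rot: [-0.1, 0.934, 0.041, 0.341]
ft_force: [0.7, -0.1, -0.8]
opening: 0.515
gripper_force: 0.0
```

```bash
python3 - <<'E'
from h import *
s=status.read_state(); print(s['eef_pos'],s['ft_force'],s['opening'],s['tau'].round(2))
E
```

```text
[ 0.52507349  0.32755558 -0.00170202] [ 0.67769536 -0.13784628 -0.82280997] 0.5152294841046741 [-3.000e-02 -3.640e+01  1.289e+01 -5.090e+00 -9.600e-01 -0.000e+00]
```

Emit:
apply_moves([
  [0,0,0,0,0,-0.1,44],
  [0,0,0,0,0,-0.2,44],
  [0,0,0,0,0,-0.3,44],
  [0,0,0,0,0,-0.3,44],
])

```text
t: 6.65
eef_pos: [0.5252, 0.3278, -0.0088]
ee_rot: [-0.1, 0.934, 0.041, 0.341]
ft_force: [-0.2, -0.5, 0.9]
opening: 0.518
gripper_force: 0.0
```

Emit:
apply_moves([
  [0,0,0,0,0,0,0],
  [0,0,0,0,0,0,0],
  [0,0,0,0,0,0,0],
  [0,0,0,0,0,0,0],
  [0,0,0,0,0,0,0],
  [0,0,0,0,0,0,0],
], force=60)

```text
t: 7.25
eef_pos: [0.5256, 0.3285, -0.008]
ee_rot: [-0.1, 0.934, 0.042, 0.342]
ft_force: [-2.1, 1.3, 4.1]
opening: 0.212
gripper_force: 60.4
```

Gripped: opening 0.21 and 60 N on the pads. Raising the grip force and lifting.

Emit:
apply_moves([
  [0,0,0,0,0,0,0],
  [0,0,0,0,0,0.5,0],
  [0,0,0,0,0,1,0],
  [0,0,0,0,0,2,0],
  [0,0,0,0,0,3.5,0],
  [0,0,0,0,0,5,0],
  [0,0,0,0,0,6,0],
  [0,0,0,0,0,6,0],
], force=100)

```text
t: 8.05
eef_pos: [0.527, 0.3287, 0.1453]
ee_rot: [-0.099, 0.933, 0.043, 0.344]
ft_force: [0.6, 1.3, -2.8]
opening: 0.198
gripper_force: 98.5
```

```bash
python3 - <<'E'
from h import *
s=status.read_state(); print(s['eef_pos'],s['ft_force'],s['opening'],s['gripper_force'])
p=camera_params('wrist'); im=read_camera('wrist')[:,:,::-1]; sc=read_camera('scene')[:,:,::-1]
out=np.zeros((600,800,3),np.uint8); out[:,:510]=cv2.resize(im[160:360,200:370],(510,600)); out[:530,510:]=cv2.resize(sc[110:220,290:350],(290,530))
cv2.imwrite('pics/w5.png',out)
E
```

```text
[0.52699698 0.32870651 0.14526182] [ 0.58559057  1.29276715 -2.84130214] 0.19816405651352592 98.49242454743944
```

View pics/w5.png

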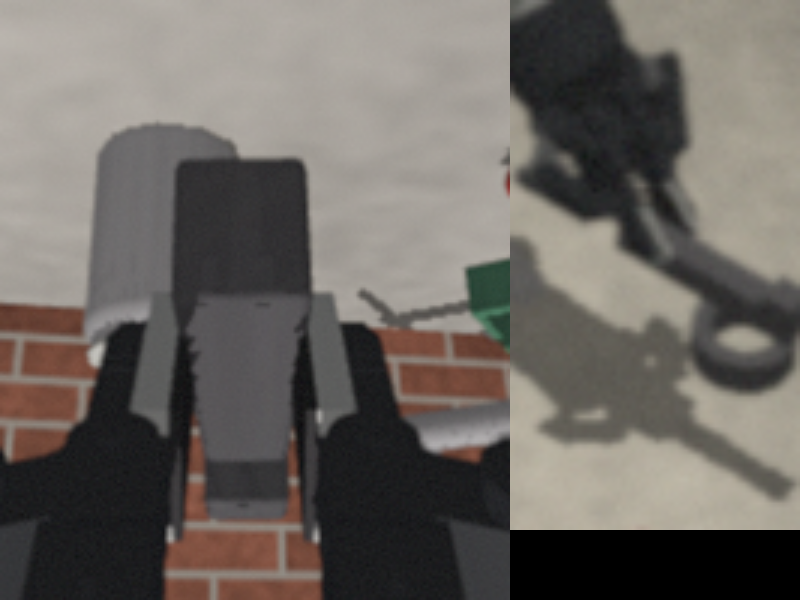

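The key is held between the pads, seen end-on at (240,225) in the crop, and it's clear of the slab. Next I'll check for droop, verify the locker pose against the scene view and work out the transfer.

```bash
cat >> h.py <<'E'
LY=-.088; LC=np.array([.619,-.2206])
def lock(x,y): c,s=np.cos(LY),np.sin(LY); return LC+[c*x-s*y,s*x+c*y]
E
python3 - <<'E'
from h import *
q=camera_params('scene'); p=camera_params('wrist'); s=status.read_state()
print('roof corners BL BR FR FL in scene',proj(q,[[*lock(x,y),.235] for x,y in ((.1,.14),(.1,-.14),(-.1,-.14),(-.1,.14))]).round(0).tolist())
k=s['eef_pos']+[.0054,.001,.008]; u=np.array([.977,.215,0]); n=np.array([-.215,.977,0]); Z=np.array([0,0,1])
print('tail bot/top pred (seen 213,257):',proj(p,[k-.0625*u,k-.0625*u+.024*Z]).round(1).tolist(),'head top pred (seen y~333)',proj(p,[k+.0625*u+.034*Z,k+.0405*u+.034*Z]).round(1).tolist())
R0=Rot.from_quat(s['ee_rot']).as_matrix(); print('yaw',np.arctan2(R0[1,2],R0[0,2]),'tilt',np.degrees(np.arccos(-R0[2,2])),s['joint_pos'].round(2))
_,R=pose([0,0,0],LY,40,1)
for x,z in ((-.20,.2),(-.20,.02),(-.0255,.02),(-.0255,0)):
    delta(np.r_[lock(x,.0685),z],R)
E
```

```text
roof corners BL BR FR FL in scene [[252.0, 286.0], [133.0, 353.0], [98.0, 279.0], [209.0, 224.0]]
tail bot/top pred (seen 213,257): [[281.2, 209.2], [281.7, 259.1]] head top pred (seen y~333) [[281.4, 334.5], [281.5, 329.3]]
yaw 0.22485173205068867 tilt 40.039067827156735 [ 0.74  0.11 -0.83  0.   -0.32  0.42]
row [-0.06, 0.0, -2.17, -3.93, -18.45, 2.42] tcp target [ 0.4258 -0.1348  0.2   ]
row [-0.06, 0.0, -2.17, -3.93, -18.45, -4.78] tcp target [ 0.4258 -0.1348  0.02  ]
row [-0.06, 0.0, -2.17, 3.02, -19.07, -4.78] tcp target [ 0.5996 -0.1501  0.02  ]
row [-0.06, 0.0, -2.17, 3.02, -19.07, -5.58] tcp target [ 0.5996 -0.1501  0.    ]
```

Emit:
apply_moves([
  [0,0,-0.3,-0.8,-1.8,0,0],
  [0,0,-0.6,-1.6,-3.6,0,0],
  [0,0,-0.9,-2.4,-5.4,0,0],
  [0,0,-1.2,-3.2,-7.2,0,0],
  [0,0,-1.5,-3.9,-9,0,0],
  [0,0,-1.8,-3.9,-10.8,0,0],
  [0,0,-2.17,-3.9,-12.6,0,0],
  [0,0,-2.17,-3.9,-14,0,0],
])

```text
t: 8.95
eef_pos: [0.424, -0.0233, 0.1374]
ee_rot: [0.042, 0.939, -0.011, 0.34]
ft_force: [0.3, 1.0, -5.3]
opening: 0.201
gripper_force: 99.1
```

Emit:
apply_moves([
  [0,0,0,0,-1.5,0,0],
  [0,0,0,0,-3,0,0],
  [0,0,0,0,-4.4,0,0],
  [0,0,0,0,-4.4,-1,0],
  [0,0,0,0,-4.4,-2,0],
  [0,0,0,0,-4.4,-3,0],
  [0,0,0,0,-4.4,-4,0],
  [0,0,0,0,-4.4,-4,0],
])

```text
t: 9.75
eef_pos: [0.4342, -0.1392, 0.0503]
ee_rot: [0.043, 0.943, -0.006, 0.331]
ft_force: [-0.8, -0.4, -4.3]
opening: 0.196
gripper_force: 99.2
```

```bash
python3 - <<'E'
from h import *
s=status.read_state(); print(s['joint_pos'].round(2),s['ft_force'])
_,R=pose([0,0,0],LY,40,1)
for x,z in ((-.20,.02),(-.0255,.02),(-.0255,0)):
    delta(np.r_[lock(x,.0685),z],R)
E
```

```text
[-0.53  0.05 -1.28 -0.38  0.29 -0.35] [-0.81708927 -0.44432284 -4.31086394]
row [-0.14, -0.15, -0.03, -0.34, 0.17, -1.21] tcp target [ 0.4258 -0.1348  0.02  ]
row [-0.14, -0.15, -0.03, 6.62, -0.44, -1.21] tcp target [ 0.5996 -0.1501  0.02  ]
row [-0.14, -0.15, -0.03, 6.62, -0.44, -2.01] tcp target [ 0.5996 -0.1501  0.    ]
```

Emit:
apply_moves([
  [-0.14,-0.15,0,0.5,0,-0.6,0],
  [-0.14,-0.15,0,1,0,-1.1,0],
  [-0.14,-0.15,0,1.8,-0.1,-1.2,0],
  [-0.14,-0.15,0,2.6,-0.15,-1.2,0],
  [-0.14,-0.15,0,3.4,-0.2,-1.2,0],
  [-0.14,-0.15,0,4.2,-0.25,-1.2,0],
  [-0.14,-0.15,0,5,-0.3,-1.2,0],
  [-0.14,-0.15,0,5,-0.3,-1.2,0],
])

```text
t: 10.55
eef_pos: [0.564, -0.1466, 0.0256]
ee_rot: [0.037, 0.937, -0.016, 0.347]
ft_force: [1.0, -1.0, -3.6]
opening: 0.196
gripper_force: 99.3
```

```bash
python3 - <<'E'
from h import *
s=status.read_state(); print(s['joint_pos'].round(2),s['ft_force'])
_,R=pose([0,0,0],LY,40,1)
for x,z in ((-.0255,.02),(-.0255,0)):
    delta(np.r_[lock(x,.0685),z],R)
E
```

```text
[-0.36  0.3  -1.13 -0.55  0.18 -0.22] [ 0.97399734 -1.03173113 -3.58764307]
row [0.03, 0.07, -0.05, 1.42, -0.14, -0.23] tcp target [ 0.5996 -0.1501  0.02  ]
row [0.03, 0.07, -0.05, 1.42, -0.14, -1.03] tcp target [ 0.5996 -0.1501  0.    ]
```

Emit:
apply_moves([
  [0.03,0.07,0,0.7,0,-0.1,0],
  [0.03,0.07,0,1.4,-0.1,-0.2,0],
  [0.03,0.07,0,1.4,-0.1,-0.5,0],
  [0.03,0.07,0,1.4,-0.1,-0.8,0],
  [0.03,0.07,0,1.4,-0.1,-0.9,0],
  [0.03,0.07,0,1.4,-0.1,-0.95,0],
])

```text
t: 11.15
eef_pos: [0.5943, -0.1485, -0.0001]
ee_rot: [0.039, 0.94, -0.013, 0.34]
ft_force: [-5.2, 0.8, 6.2]
opening: 0.197
gripper_force: 100.4
```

Emit:
apply_moves([
  [0,0,0,0,0,0,30],
  [0,0,0,0,0,0,44],
  [0,0,0,0,0,0,44],
  [0,0,0,0,0,0,44],
  [0,0,0,-0.3,0,0.36,44],
  [0,0,0,-0.6,0.05,0.7,44],
  [0,0,0,-1.1,0.1,1.3,44],
  [0,0,0,-2,0.15,1.6,44],
])

```text
t: 11.95
eef_pos: [0.5484, -0.146, 0.043]
ee_rot: [0.038, 0.939, -0.014, 0.343]
ft_force: [-0.7, -0.1, 0.9]
opening: 0.514
gripper_force: 0.0
```

Emit:
apply_moves([
  [0,0,0,-1,0.1,0,44],
  [0,0,0,-2,0.2,0.3,44],
  [0,0,0,-3,0.3,1,44],
  [0,0,0,-4,0.4,2.2,44],
  [0,0,0,-4.6,1.5,3.6,44],
  [0,0,0,-4.6,3,5,44],
  [0,0,0,-4.6,4.5,5,44],
  [0,0,0,-4.6,5,5,44],
])

```text
t: 12.75
eef_pos: [0.4323, -0.017, 0.169]
ee_rot: [0.036, 0.938, -0.012, 0.344]
ft_force: [-0.0, -0.2, -0.3]
opening: 0.515
gripper_force: 0.0
```

```bash
python3 - <<'E'
from h import *
s=status.read_state(); print(s['joint_pos'].round(2),s['ft_force'],s['opening'])
im=read_camera('scene')[:,:,::-1]; tp=read_camera('top')[:,:,::-1]
q=camera_params('scene'); p=camera_params('top')
k=np.r_[lock(-.0255,.0685),.008]
A,B=lock(-.02-.0625,.0685),lock(-.02+.0625,.0685)
print('key expected tail/head scene,top',proj(q,[[*A,.02],[*B,.03]]).round(0).tolist(),proj(p,[[*A,.02],[*B,.03]]).round(0).tolist())
for I,P,n in ((im,q,'s'),(tp,p,'t')):
    g=I.copy()
out=np.zeros((600,800,3),np.uint8)
out[:,:400]=cv2.resize(im[210:390,95:270],(400,411))[:411].repeat(1,0)[:600] if False else 0
a=cv2.resize(im[200:360,95:295],(500,400),interpolation=cv2.INTER_CUBIC); b=cv2.resize(tp[130:330,320:450],(300,462),interpolation=cv2.INTER_CUBIC)
out[:400,:500]=a; out[:462,500:]=b; cv2.imwrite('pics/l1.png',out)
# pin re-check and approach
e=np.array([[0.57828556,0.10927316],[0.46214324,0.05802998]]); pc=e.mean(0); v=(e[0]-e[1]); yaw=np.arctan2(v[1],v[0]); print('pin',pc,yaw)
E
```

```text
[-0.   -0.35 -1.11  0.11 -0.05  0.06] [-0.01851887 -0.21985273 -0.28664042] 0.5154471628229584
key expected tail/head scene,top [[198.0, 285.0], [220.0, 320.0]] [[350.0, 212.0], [352.0, 176.0]]
pin [0.5202144  0.08365157] 0.415520356752597
```

View pics/l1.png

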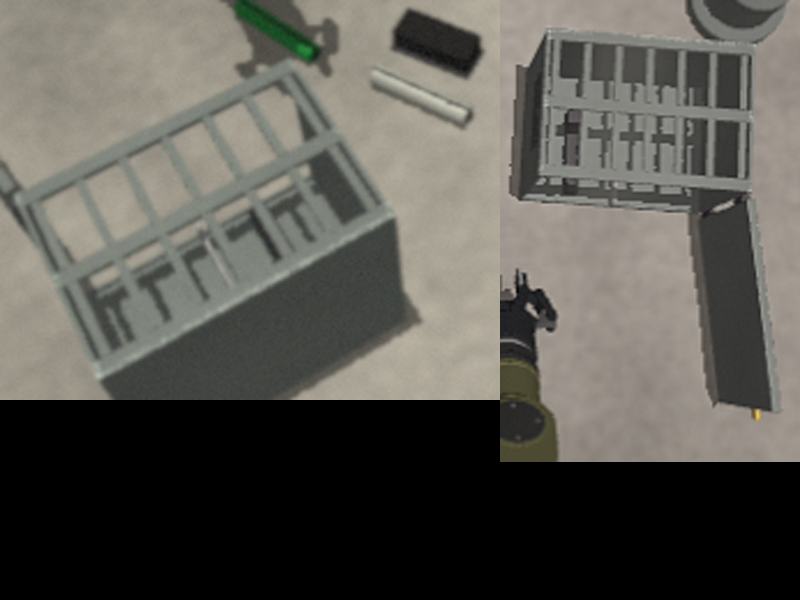

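The top view shows the key lying in the left compartment from (350,178) to (350,212), where it was expected. Now the pin: I'll cross-check its pose in the scene view, then move above it.

```bash
python3 - <<'E'
from h import *
q=camera_params('scene')
e=onplane(q,[[244.5,229.5],[283,247]],.015); d=e[1]-e[0]; print('hand',e,e.mean(0),np.arctan2(d[1],d[0]),np.linalg.norm(d))
I=cv2.imread('pics/scene0.png')[222:256,236:292].astype(int); g=I.min(2); bg=np.median(g)
pts=blob(cv2.morphologyEx((g>bg+14).astype(np.uint8),cv2.MORPH_CLOSE,np.ones((3,3))))+[236,222]
W=onplane(q,pts,.02)[:,:2]; v=np.linalg.svd(W-W.mean(0))[2][0]; print('mask',len(pts),bg,W.mean(0),np.arctan2(v[1],v[0]),np.ptp(W@v))
pc=np.array([.5202,.0837]); y=.4155; u=np.array([np.cos(y),np.sin(y)])
_,R=pose([0,0,0],y,40,1)
for z in (.12,-.009): delta(np.r_[pc-.0055*u,z],R)
E
```

```text
hand [[0.46825446 0.0618034  0.015     ]
 [0.58563082 0.11376596 0.015     ]] [0.52694264 0.08778468 0.015     ] 0.4167669681628717 0.12836400062694847
mask 93 144.0 [0.52728328 0.08717498] 0.4114728429958818 0.11926687957477572
row [-0.01, -0.0, 3.52, 3.36, 3.97, -1.87] tcp target [0.5152 0.0815 0.12  ]
row [-0.01, -0.0, 3.52, 3.36, 3.97, -7.03] tcp target [ 0.5152  0.0815 -0.009 ]
```

Emit:
apply_moves([
  [0,0,0.9,0.9,1,-0.4,44],
  [0,0,1.8,1.7,2,-0.8,44],
  [0,0,2.7,2.6,3,-1.2,44],
  [0,0,3.52,3.45,4.05,-1.9,44],
  [0,0,3.52,3.45,4.05,-3.5,44],
  [0,0,3.52,3.45,4.05,-4.5,44],
  [0,0,3.52,3.45,4.05,-4.5,44],
  [0,0,3.52,3.45,4.05,-4.5,44],
])

```text
t: 13.65
eef_pos: [0.5168, 0.0799, 0.0522]
ee_rot: [-0.19, 0.921, 0.07, 0.333]
ft_force: [0.7, 0.4, 0.2]
opening: 0.512
gripper_force: 0.0
```

```bash
python3 - <<'E'
from h import *
pc=np.array([.523,.0855]); y=.4145; u=np.array([np.cos(y),np.sin(y)]); n=np.array([-u[1],u[0]])
_,R=pose([0,0,0],y,40,1)
delta(np.r_[pc-.0055*u,-.009],R)
p=camera_params('wrist'); im=read_camera('wrist')[:,:,::-1]; cv2.imwrite('pics/w6.png',im)
T=[[*(pc-.0625*u+w*n),.013] for w in (-.0127,0,.0127)]; print('near end pred',proj(p,T).round(1).tolist(), 'far',proj(p,[[*(pc+.0625*u),.013]]).round(1))
# scan brightness across the pin at several depths
for d in (-.05,-.03,-.01):
    c=proj(p,[[*(pc+d*u),.026]])[0]; r=int(round(c[1])); row=im[r,int(c[0])-50:int(c[0])+50].astype(int)
    print(d,c.round(1),[tuple(v) for v in row[::5]])
E
```

```text
row [0.0, -0.04, 0.05, 0.05, 0.14, -2.45] tcp target [ 0.518   0.0833 -0.009 ]
near end pred [[262.0, 136.7], [285.5, 136.5], [309.1, 136.4]] far [[284.6 238.6]]
-0.05 [285.6 170. ] [(np.int64(168), np.int64(174), np.int64(180)), (np.int64(169), np.int64(176), np.int64(181)), (np.int64(154), np.int64(160), np.int64(165)), (np.int64(145), np.int64(151), np.int64(157)), (np.int64(171), np.int64(178), np.int64(183)), (np.int64(170), np.int64(177), np.int64(183)), (np.int64(171), np.int64(179), np.int64(184)), (np.int64(149), np.int64(153), np.int64(154)), (np.int64(173), np.int64(179), np.int64(179)), (np.int64(186), np.int64(192), np.int64(193)), (np.int64(106), np.int64(110), np.int64(112)), (np.int64(71), np.int64(73), np.int64(74)), (np.int64(164), np.int64(171), np.int64(172)), (np.int64(182), np.int64(187), np.int64(189)), (np.int64(163), np.int64(168), np.int64(170)), (np.int64(169), np.int64(176), np.int64(181)), (np.int64(167), np.int64(174), np.int64(178)), (np.int64(108), np.int64(113), np.int64(117)), (np.int64(145), np.int64(151), np.int64(156)), (np.int64(170), np.int64(17
[... 1241 characters left out ...]
int64(173), np.int64(179), np.int64(185)), (np.int64(169), np.int64(176), np.int64(181)), (np.int64(156), np.int64(162), np.int64(167)), (np.int64(174), np.int64(180), np.int64(182)), (np.int64(187), np.int64(193), np.int64(194)), (np.int64(172), np.int64(177), np.int64(178)), (np.int64(162), np.int64(169), np.int64(171)), (np.int64(185), np.int64(190), np.int64(192)), (np.int64(174), np.int64(180), np.int64(181)), (np.int64(167), np.int64(174), np.int64(179)), (np.int64(170), np.int64(177), np.int64(181)), (np.int64(169), np.int64(176), np.int64(180)), (np.int64(168), np.int64(175), np.int64(179)), (np.int64(170), np.int64(176), np.int64(182)), (np.int64(171), np.int64(178), np.int64(183))]
```

View pics/w6.png

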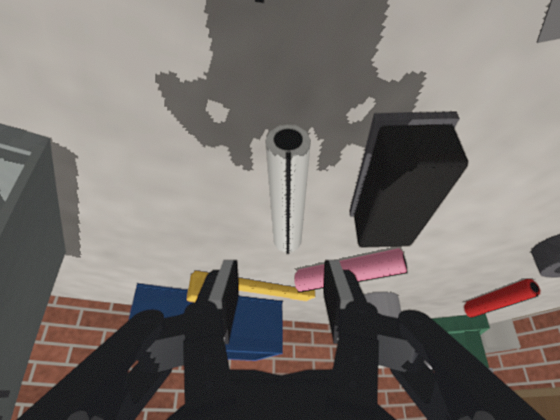

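The wrist view shows the pin from (289,139) to (288,252), centred between the fingers at 237 and 325, with the block clear on the right. It's about 2 mm to the left of plan, so I'll correct for that, then descend and close.

Emit:
apply_moves([
  [0,0,0,0.09,0.24,-0.8,44],
  [0,0,0,0.09,0.24,-1.6,44],
  [0,0,0,0.09,0.24,-2.1,44],
  [0,0,0,0.09,0.24,-2.4,44],
  [0,0,0,0.09,0.24,-2.45,44],
])

```text
t: 14.2
eef_pos: [0.5211, 0.0866, -0.0069]
ee_rot: [-0.191, 0.92, 0.069, 0.335]
ft_force: [-0.6, 0.3, 0.6]
opening: 0.515
gripper_force: 0.0
```

Emit:
apply_moves([
  [0,0,0,0,0,0,44],
  [0,0,0,0,0,0,0],
  [0,0,0,0,0,0,0],
  [0,0,0,0,0,0,0],
  [0,0,0,0,0,0,0],
  [0,0,0,0,0,0,0],
  [0,0,0,0,0,0,0],
], force=60)

```text
t: 14.9
eef_pos: [0.5208, 0.0866, -0.006]
ee_rot: [-0.191, 0.92, 0.069, 0.336]
ft_force: [-5.5, -2.3, 10.6]
opening: 0.25
gripper_force: 58.3
```

The +10 N upward force and slightly small opening suggest the pads are above the pin's equator. I'll open, go about 6 mm lower and regrip.

Emit:
apply_moves([
  [0,0,0,0,0,0,44],
  [0,0,0,0,0,0,44],
  [0,0,0,0,0,0,44],
  [0,0,0,0,0,-0.1,44],
  [0,0,0,0,0,-0.2,44],
  [0,0,0,0,0,-0.25,44],
])

```text
t: 15.5
eef_pos: [0.5194, 0.0869, -0.0149]
ee_rot: [-0.191, 0.921, 0.07, 0.333]
ft_force: [1.1, 0.4, 0.5]
opening: 0.513
gripper_force: 0.0
```

Emit:
apply_moves([
  [0,0,0,0,0,0,44],
  [0,0,0,0,0,0,0],
  [0,0,0,0,0,0,0],
  [0,0,0,0,0,0,0],
  [0,0,0,0,0,0,0],
  [0,0,0,0,0,0,0],
  [0,0,0,0,0,0,0],
])

```text
t: 16.2
eef_pos: [0.5195, 0.0868, -0.0143]
ee_rot: [-0.191, 0.921, 0.07, 0.334]
ft_force: [-1.4, -1.1, 3.1]
opening: 0.27
gripper_force: 58.7
```

Emit:
apply_moves([
  [0,0,0,0,0,0,0],
  [0,0,0,0,0,0.5,0],
  [0,0,0,0,0,1,0],
  [0,0,0,0,0,2,0],
  [0,0,0,0,0,3.5,0],
  [0,0,0,0,0,5,0],
  [0,0,0,0,0,6.5,0],
  [0,0,0,0,0,6.5,0],
], force=80)

```text
t: 17.0
eef_pos: [0.5235, 0.0869, 0.155]
ee_rot: [-0.191, 0.919, 0.069, 0.339]
ft_force: [2.0, -0.3, -1.4]
opening: 0.264
gripper_force: 78.8
```

```bash
python3 - <<'E'
from h import *
s=status.read_state(); p=camera_params('wrist'); im=read_camera('wrist')
R0=Rot.from_quat(s['ee_rot']).as_matrix(); y=np.arctan2(R0[1,2],R0[0,2]); u=np.array([np.cos(y),np.sin(y),0]); print('yaw',y,'tilt',np.degrees(np.arccos(-R0[2,2])))
k=s['eef_pos']+.0047*u+[0,0,.0143]
for d,z in ((-.0625,.013),(-.0625,.026)): print('pin near end pred',proj(p,[k+d*u+[0,0,z]]).round(1))
# dark bore of the near end
g=cv2.cvtColor(im,cv2.COLOR_RGB2GRAY)[170:300,250:325]; pts=blob(g<60)+[250,170]; 
c=int(round(proj(p,[k-.0625*u+[0,0,.013]])[0][0])); print('column gray',c,cv2.cvtColor(im,cv2.COLOR_RGB2GRAY)[170:300:4,c-4].tolist())
print('row grays',[(r,cv2.cvtColor(im,cv2.COLOR_RGB2GRAY)[r,240:330:4].tolist()) for r in (215,230,245)])
_,R=pose([0,0,0],LY,40,1)
for x,z in ((-.17,.16),(-.025,.015),(-.025,-.0055)): delta(np.r_[lock(x,-.0685),z],R)
E
```

```text
yaw 0.4051634970103249 tilt 40.43657106473936
pin near end pred [[282.  249.1]]
pin near end pred [[281.9 279.3]]
column gray 282 [168, 169, 169, 169, 169, 169, 169, 174, 173, 175, 177, 111, 126, 179, 114, 112, 23, 22, 20, 25, 21, 20, 18, 18, 53, 56, 27, 20, 47, 44, 56, 90, 96]
row grays [(215, [179, 181, 181, 178, 177, 167, 142, 116, 112, 107, 107, 135, 169, 170, 168, 168, 170, 171, 172, 175, 175, 173, 169]), (230, [78, 124, 170, 176, 178, 179, 118, 112, 113, 110, 114, 112, 112, 116, 117, 180, 184, 169, 166, 167, 169, 169, 167]), (245, [43, 49, 50, 97, 116, 115, 14, 19, 23, 21, 22, 25, 22, 18, 26, 106, 114, 122, 169, 168, 164, 162, 162])]
row [0.01, 0.03, -3.56, -3.12, -14.43, 0.34] tcp target [ 0.4436 -0.2739  0.16  ]
row [0.01, 0.03, -3.56, 2.66, -14.94, -5.46] tcp target [ 0.5881 -0.2866  0.015 ]
row [0.01, 0.03, -3.56, 2.66, -14.94, -6.28] tcp target [ 0.5881 -0.2866 -0.0055]
```

Emit:
apply_moves([
  [0,0,-0.5,-1.1,-1.6,0,0],
  [0,0,-1,-2.2,-3.2,0,0],
  [0,0,-1.5,-3.2,-4.8,0,0],
  [0,0,-2,-3.95,-6.4,0,0],
  [0,0,-2.5,-3.95,-8.2,0,0],
  [0,0,-3,-3.95,-10,0,0],
  [0,0,-3.56,-3.95,-11.8,-0.5,0],
  [0,0,-3.56,-3.95,-13,-1,0],
])

```text
t: 17.85
eef_pos: [0.4192, -0.2391, 0.1205]
ee_rot: [0.043, 0.94, -0.014, 0.339]
ft_force: [0.0, 0.3, -2.4]
opening: 0.261
gripper_force: 79.7
```

Emit:
apply_moves([
  [0,0,0,0,-0.4,-1,0],
  [0,0,0,0,-0.86,-2,0],
  [0,0,0,0,-0.86,-3,0],
  [0,0,0,0,-0.86,-4,0],
  [0,0,0,0,-0.86,-4.2,0],
  [0,0,0,0,-0.86,-4.2,0],
])

```text
t: 18.45
eef_pos: [0.419, -0.2573, 0.0153]
ee_rot: [0.042, 0.94, -0.012, 0.338]
ft_force: [0.3, 0.1, -2.7]
opening: 0.26
gripper_force: 79.6
```

```bash
python3 - <<'E'
from h import *
s=status.read_state(); print(s['joint_pos'].round(2),s['ft_force'],s['opening'])
_,R=pose([0,0,0],LY,40,1)
for x,z in ((-.19,.02),(-.025,.015),(-.025,-.0055)): delta(np.r_[lock(x,-.056),z],R)
E
```

```text
[-0.89  0.25 -1.2  -0.4   0.48 -0.67] [ 0.34873091  0.06452511 -2.7255516 ] 0.26006199198939745
row [-0.05, -0.05, -0.0, 0.23, -0.09, 0.19] tcp target [ 0.4248 -0.2597  0.02  ]
row [-0.05, -0.05, -0.0, 6.81, -0.67, -0.01] tcp target [ 0.5892 -0.2742  0.015 ]
row [-0.05, -0.05, -0.0, 6.81, -0.67, -0.83] tcp target [ 0.5892 -0.2742 -0.0055]
```

Emit:
apply_moves([
  [-0.05,-0.05,0,1.1,-0.1,0,0],
  [-0.05,-0.05,0,2.2,-0.2,0,0],
  [-0.05,-0.05,0,3.3,-0.3,0,0],
  [-0.05,-0.05,0,4.4,-0.4,0,0],
  [-0.05,-0.05,0,5.5,-0.55,0,0],
  [-0.05,-0.05,0,6.3,-0.65,0,0],
  [-0.05,-0.05,0,6.8,-0.65,0,0],
  [-0.05,-0.05,0,6.8,-0.65,-0.2,0],
])

```text
t: 19.25
eef_pos: [0.5937, -0.2765, 0.0156]
ee_rot: [0.039, 0.937, -0.019, 0.346]
ft_force: [-0.5, -0.1, -2.0]
opening: 0.266
gripper_force: 79.7
```

Emit:
apply_moves([
  [0,0,0,0,0,-0.2,0],
  [0,0,0,0,0,-0.4,0],
  [0,0,0,0,0,-0.5,0],
  [0,0,0,0,0,-0.55,0],
])

```text
t: 19.65
eef_pos: [0.5895, -0.2755, -0.0017]
ee_rot: [0.041, 0.938, -0.017, 0.343]
ft_force: [0.1, 0.4, -2.1]
opening: 0.262
gripper_force: 79.7
```

Emit:
apply_moves([
  [0,0,0,0,0,-0.1,0],
  [0,0,0,0,0,-0.15,0],
  [0,0,0,0,0,-0.15,0],
])

```text
t: 19.95
eef_pos: [0.5907, -0.2759, -0.0046]
ee_rot: [0.04, 0.938, -0.018, 0.344]
ft_force: [0.4, 0.3, -1.8]
opening: 0.257
gripper_force: 79.7
```

Emit:
apply_moves([
  [0,0,0,0,0,-0.05,0],
  [0,0,0,0,0,-0.1,0],
  [0,0,0,0,0,-0.1,0],
])

```text
t: 20.25
eef_pos: [0.5915, -0.2761, -0.0059]
ee_rot: [0.04, 0.938, -0.018, 0.345]
ft_force: [-2.0, 0.6, 2.9]
opening: 0.265
gripper_force: 80.5
```

Light contact with the floor. Releasing and backing out along the tool.

Emit:
apply_moves([
  [0,0,0,0,0,0,34],
  [0,0,0,0,0,0,44],
  [0,0,0,0,0,0,44],
  [0,0,0,0,0,0,44],
  [0,0,0,-0.3,0,0.36,44],
  [0,0,0,-0.6,0.05,0.7,44],
  [0,0,0,-1.1,0.1,1.3,44],
  [0,0,0,-2,0.15,1.7,44],
])

```text
t: 21.05
eef_pos: [0.5416, -0.2727, 0.0379]
ee_rot: [0.04, 0.937, -0.019, 0.345]
ft_force: [-0.6, -0.7, -0.3]
opening: 0.514
gripper_force: 0.0
```

Emit:
apply_moves([
  [0,0,0,-1,0.1,0,44],
  [0,0,0,-2,0.2,0.3,44],
  [0,0,0,-3,0.5,1,44],
  [0,0,0,-4,1,2.2,44],
  [0,0,0,-4.6,2,3.8,10],
  [0,0,0,-4.6,3,5.4,10],
  [0,0,0,-4.6,4,7,0],
  [0,0,0,-4.6,4,8,0],
])

```text
t: 21.85
eef_pos: [0.4249, -0.1695, 0.2394]
ee_rot: [0.039, 0.937, -0.018, 0.346]
ft_force: [0.5, -1.5, -0.0]
opening: -0.0
gripper_force: 0.0
```

```bash
python3 - <<'E'
from h import *
s=status.read_state(); print(s['eef_pos'],s['joint_pos'].round(2),s['ft_force'],s['opening'])
tp=read_camera('top')[:,:,::-1]; sc=read_camera('scene')[:,:,::-1]; cv2.imwrite('pics/t2.png',tp); cv2.imwrite('pics/s2.png',sc)
p=camera_params('top'); q=camera_params('scene'); old=cv2.imread('pics/top0.png'); olds=cv2.imread('pics/scene0.png')
for I,O,P,n in ((tp,old,p,'top'),(sc,olds,q,'scene')):
  for nm,y,c in (('pin',-.057,-.019),('key',.0685,-.023)):
    m=[]
    for d in np.linspace(-.06,.06,9):
        for w in (-.005,0,.005):
            a,b=proj(P,[[*lock(c+d,y+w),.028]])[0].round().astype(int); m.append((int(O[b,a].mean()),int(I[b,a].mean())))
    print(n,nm,m[1::3], 'mean change',np.round(np.diff(m,axis=1).mean(),1))
# door top edge from crop in t2: bright strip
D=proj(p,[[.4931,-.3462,.231],[.2247,-.3591,.231]]); print(D)
E
```

```text
[ 0.4249345  -0.16948644  0.2394422 ] [-0.65 -0.33 -0.88  0.39  0.35 -0.45] [ 0.51952302 -1.52458033 -0.00527352] -5.878049387462003e-05
top pin [(68, 89), (120, 120), (140, 138), (117, 183), (117, 97), (117, 153), (77, 86), (115, 143), (120, 120)] mean change 16.8
top key [(75, 55), (107, 81), (138, 139), (128, 90), (125, 90), (127, 86), (74, 51), (139, 94), (125, 86)] mean change -19.6
scene pin [(88, 135), (117, 127), (118, 112), (127, 128), (132, 121), (147, 149), (63, 68), (66, 65), (65, 65)] mean change 18.3
scene key [(125, 125), (118, 120), (121, 125), (122, 119), (123, 121), (132, 134), (69, 66), (65, 67), (64, 67)] mean change -4.3
[[428.0751629  216.763435  ]
 [438.39935422 307.08371609]]
```

The pin shows up as brighter pixels where expected in the right compartment. Next is the door: I need to go over its top to the outer side and sweep it shut with closed fingers.

```bash
python3 - <<'E'
from h import *
p=camera_params('top'); a=cv2.imread('pics/t2.png').astype(int).mean(2)-cv2.imread('pics/top0.png').mean(2)
m=np.argwhere(np.abs(a[150:225,335:432])>22)[:,::-1]+[335,150]
W=onplane(p,m,.024)[:,:2]-LC; c,s=np.cos(LY),np.sin(LY); W=W@np.array([[c,-s],[s,c]])
for n,k in (('key',(W[:,1]>.035)&(W[:,1]<.11)),('pin',(W[:,1]<-.02)&(W[:,1]>-.11))): print(n,k.sum(),np.percentile(W[k],[3,50,97],axis=0).round(3).tolist())
H=lock(-.106,-.138); _,R=pose([0,0,0],LY,0,1); st=status.read_state()['eef_pos']
delta(np.r_[st[:2],.31],R)
for f,cc in ((1.85,.06),(1.85,.06),(1.71,.02),(1.4,.02),(1.1,.02),(.8,.02),(.5,.02),(.3,.02),(.15,.02),(0,.018)):
    t=np.pi/2+LY+f; d=np.array([np.cos(t),np.sin(t)]); P=H+.18*d+cc*np.array([-d[1],d[0]]); print(f,P.round(4),((P-st[:2])/.025).round(2))
E
```

```text
key 146 [[-0.086, 0.058], [-0.016, 0.072], [0.037, 0.081]]
pin 112 [[-0.079, -0.07], [-0.014, -0.06], [0.036, -0.048]]
row [0.53, 5.08, -0.04, 0.0, 0.0, 2.71] tcp target [ 0.4278 -0.1728  0.31  ]
1.85 [ 0.336  -0.4419] [ -3.67 -10.76]
1.85 [ 0.336  -0.4419] [ -3.67 -10.76]
1.71 [ 0.3225 -0.3779] [-4.21 -8.2 ]
1.4 [ 0.3222 -0.322 ] [-4.22 -5.97]
1.1 [ 0.3381 -0.2703] [-3.59 -3.9 ]
0.8 [ 0.3685 -0.2255] [-2.37 -2.11]
0.5 [ 0.4109 -0.1918] [-0.68 -0.76]
0.3 [ 0.4439 -0.177 ] [ 0.64 -0.17]
0.15 [ 0.4702 -0.1703] [1.7 0.1]
0 [ 0.4992 -0.1679] [2.86 0.2 ]
```

Both lie fully inside: the key spans locker x −86 to +37 mm and the pin −79 to +36 mm. Raising the tool to vertical, then going over the door.

Emit:
apply_moves([
  [0,0,0,0,0,1.7,0],
  [0.1,1,0,0,0,3.3,0],
  [0.2,2,0,0,0,4,0],
  [0.3,3,0,-0.5,-1,4,0],
  [0.4,4,0,-1.2,-2.5,4,0],
  [0.53,5.08,0,-2,-4,4,0],
  [0.53,5.08,0,-2.8,-5.8,4,0],
  [0.53,5.08,0,-3.3,-7.4,4,0],
])

```text
t: 22.75
eef_pos: [0.3429, -0.359, 0.3333]
ee_rot: [0.044, 0.999, 0.005, -0.007]
ft_force: [0.1, 0.6, 1.5]
opening: -0.0
gripper_force: 0.0
```

Emit:
apply_moves([
  [0,0,0,-0.2,-1.7,0,0],
  [0,0,0,-0.4,-3.4,0,0],
  [0,0,0,-0.4,-3.4,-1,0],
  [0,0,0,-0.4,-3.4,-2.5,0],
  [0,0,0,-0.4,-3.4,-4,0],
  [0,0,0,-0.4,-3.4,-5.5,0],
  [0,0,0,-0.4,-3.4,-6.2,0],
  [0,0,0,-0.4,-3.4,-6.2,0],
])

```text
t: 23.55
eef_pos: [0.3306, -0.4394, 0.1766]
ee_rot: [0.044, 0.999, 0.007, -0.007]
ft_force: [0.7, -0.1, 0.7]
opening: -0.003
gripper_force: 0.0
```

```bash
python3 - <<'E'
from h import *
s=status.read_state(); st=s['eef_pos']; print(st,s['joint_pos'].round(2),s['ft_force'])
H=lock(-.106,-.138); _,R=pose([0,0,0],LY,0,1); delta(np.r_[st[:2],.178],R)
for f,cc in ((1.75,.02),(1.4,.02),(1.1,.02),(.8,.02),(.5,.02),(.3,.02),(.15,.02),(0,.018)):
    t=np.pi/2+LY+f; d=np.array([np.cos(t),np.sin(t)]); P=H+.18*d+cc*np.array([-d[1],d[0]]); print(f,((P-st[:2])/.025).round(2))
E
```

```text
[ 0.33058135 -0.43935875  0.17663303] [-0.92  0.33 -0.1   1.16 -0.   -0.83] [ 0.74311161 -0.13989455  0.66210143]
row [-0.1, -0.1, 0.01, 0.0, 0.0, 0.05] tcp target [ 0.3306 -0.4394  0.178 ]
1.75 [-0.27  2.17]
1.4 [-0.34  4.69]
1.1 [0.3  6.76]
0.8 [1.52 8.55]
0.5 [3.21 9.9 ]
0.3 [ 4.53 10.49]
0.15 [ 5.58 10.76]
0 [ 6.74 10.86]
```

Emit:
apply_moves([
  [0,0,0,-0.1,1,0,0],
  [0,0,0,-0.2,1.8,0,0],
  [0,0,0,-0.3,2.6,0,0],
  [0,0,0,-0.33,3.4,0,0],
  [0,0,0,-0.34,4.2,0,0],
  [0,0,0,-0.2,5,0,0],
  [0,0,0,0,5.9,0,0],
  [0,0,0,0.3,6.75,0,0],
])

```text
t: 24.35
eef_pos: [0.3412, -0.2736, 0.1821]
ee_rot: [0.045, 0.999, 0.002, -0.004]
ft_force: [0.2, -1.8, -0.4]
opening: -0.0
gripper_force: 0.6
```

```bash
cat > door.py <<'E'
from h import *
# door angle from the change of the top image: bright/dark difference on predicted top-edge strips
p=camera_params('top'); I=read_camera('top')[:,:,::-1]; O=cv2.imread('pics/t2.png')
H=lock(-.106,-.138); D=np.abs(cv2.GaussianBlur(I,(3,3),0).astype(int)-cv2.GaussianBlur(O,(3,3),0)).sum(2)
r=np.linspace(.06,.27,40); res=[]
for f in np.arange(0,2.0,.05):
    t=np.pi/2+LY+f; d=np.array([np.cos(t),np.sin(t)]); u=proj(p,np.c_[H+r[:,None]*d,np.full(40,.231)]).round().astype(int)
    res.append((round(f,2),int(np.median(D[u[:,1],u[:,0]])),I[u[:,1],u[:,0]].mean(0).round().astype(int).tolist()))
for x in res: print(*x)
s=status.read_state(); print(s['eef_pos'],s['ft_force'])
E
python3 door.py
```

```text
0.0 6 [111, 115, 116]
0.05 5 [82, 86, 86]
0.1 5 [91, 95, 95]
0.15 6 [112, 117, 120]
0.2 6 [120, 127, 131]
0.25 6 [130, 137, 143]
0.3 7 [131, 139, 145]
0.35 7 [132, 139, 146]
0.4 7 [130, 138, 145]
0.45 7 [130, 137, 144]
0.5 8 [128, 135, 142]
0.55 16 [115, 122, 128]
0.6 65 [106, 112, 117]
0.65 122 [87, 92, 96]
0.7 108 [81, 86, 90]
0.75 150 [72, 77, 80]
0.8 162 [70, 74, 77]
0.85 158 [67, 70, 72]
0.9 87 [61, 64, 65]
0.95 66 [57, 59, 58]
1.0 64 [56, 57, 57]
1.05 68 [67, 70, 69]
1.1 114 [88, 90, 90]
1.15 237 [119, 126, 132]
1.2 236 [119, 126, 132]
1.25 140 [113, 119, 125]
1.3 104 [108, 113, 119]
1.35 145 [102, 108, 114]
1.4 219 [103, 111, 117]
1.45 223 [92, 101, 106]
1.5 74 [82, 92, 97]
1.55 51 [72, 83, 87]
1.6 57 [68, 81, 84]
1.65 65 [65, 79, 83]
1.7 245 [66, 82, 86]
1.75 229 [67, 83, 87]
1.8 227 [69, 86, 90]
1.85 214 [66, 85, 88]
1.9 215 [62, 79, 83]
1.95 216 [63, 81, 84]
[ 0.34166659 -0.27049502  0.18201031] [-0.12441156  3.00086367 -0.51718535]
```

The door is following the fingers, now at about 1.1 rad. Continuing the arc.

Emit:
apply_moves([
  [0,0,0,0.4,0.65,0,0],
  [0,0,0,0.9,1.3,0,0],
  [0,0,0,1.4,1.95,0,0],
  [0,0,0,2.1,2.5,0,0],
  [0,0,0,2.8,3.1,0,0],
  [0,0,0,3.5,3.45,0,0],
  [0,0,0,4.2,3.75,0,0],
  [0,0,0,4.9,3.9,0,0],
])

```text
t: 25.2
eef_pos: [0.4641, -0.1758, 0.1814]
ee_rot: [0.044, 0.999, 0.003, -0.005]
ft_force: [0.7, -1.0, 0.5]
opening: 0.0
gripper_force: 0.6
```

Emit:
apply_moves([
  [0,0,0,0.3,0,0,0],
  [0,0,0,0.6,0.05,0,0],
  [0,0,0,0.9,0.1,0,0],
  [0,0,0,1.1,0.1,0,0],
])

```text
t: 25.6
eef_pos: [0.491, -0.1735, 0.1806]
ee_rot: [0.044, 0.999, 0.003, -0.005]
ft_force: [-0.8, -0.7, -0.6]
opening: 0.002
gripper_force: 0.5
```

Emit:
apply_moves([
  [0,0,0,0.15,0,0,0],
  [0,0,0,0.3,0,0,0],
  [0,0,0,0.4,0,0,0],
])

```text
t: 25.9
eef_pos: [0.498, -0.1735, 0.1805]
ee_rot: [0.044, 0.999, 0.003, -0.008]
ft_force: [-11.2, -0.8, 7.1]
opening: -0.001
gripper_force: 5.4
```

Emit:
apply_moves([
  [0,0,0,0.1,0,0,0],
  [0,0,0,0.1,0,0,0],
])

```text
t: 26.1
eef_pos: [0.4978, -0.1735, 0.1805]
ee_rot: [0.045, 0.999, 0.003, -0.01]
ft_force: [-12.7, -1.8, 8.1]
opening: 0.002
gripper_force: 6.3
```

Emit:
apply_moves([
  [0,0,0,-0.6,0,0,0],
  [0,0,0,-1.5,0,0,0],
  [0,0,0,-3,0,0.5,0],
  [0,0,0,-4,0.5,2,0],
  [0,0,0,-5,2,3.5,0],
  [0,0,0,-5,3.8,4,0],
  [0,0,0,-5,5.6,4,0],
  [0,0,0,-5,7.4,4,0],
])

```text
t: 26.9
eef_pos: [0.3788, 0.0133, 0.2821]
ee_rot: [0.045, 0.999, 0.004, -0.003]
ft_force: [1.2, -0.1, 0.1]
opening: 0.002
gripper_force: 0.0
```

```bash
python3 - <<'E'
from h import *
p=camera_params('top'); q=camera_params('scene'); I=read_camera('top')[:,:,::-1]; S=read_camera('scene')[:,:,::-1]
cv2.imwrite('pics/t3.png',I); cv2.imwrite('pics/s3.png',S)
# profiles along locker x across the front, at several y, heights .231
O=cv2.imread('pics/t2.png')
for y in (-.1,-.05,0,.05,.1,.13):
    xs=np.arange(-.16,-.08,.004); u=proj(p,[[*lock(x,y),.231] for x in xs]).round().astype(int)
    print(y,'now',[int(v) for v in I[u[:,1],u[:,0]].mean(1)],'\n   was',[int(v) for v in O[u[:,1],u[:,0]].mean(1)])
u=proj(p,[[*lock(-.112,.112),.156]]); y0=[(I.astype(int)[:,:,2]-I[:,:,0]>70)]; 
m=np.argwhere(y0[0][195:330,330:445])[:,::-1]+[330,195]; print('latch seen',len(m),m.mean(0) if len(m) else None)
for f in (0,.05,.1):
    t=np.pi/2+LY+f; d=np.array([np.cos(t),np.sin(t)]); P=lock(-.106,-.138)+.252*d+.02*np.array([-d[1],d[0]]); print(f,proj(p,[[*P,.156]]).round(1),proj(q,[[*P,.156]]).round(1))
E
```

```text
-0.1 now [144, 143, 142, 144, 144, 147, 147, 151, 61, 60, 60, 77, 146, 134, 138, 136, 134, 133, 140, 75] 
   was [58, 58, 58, 57, 58, 59, 55, 55, 124, 157, 110, 54, 55, 56, 54, 140, 137, 135, 142, 74]
-0.05 now [158, 157, 155, 158, 96, 63, 63, 62, 62, 63, 61, 59, 143, 135, 92, 118, 137, 137, 139, 104] 
   was [160, 159, 156, 157, 157, 157, 147, 98, 140, 70, 67, 69, 66, 64, 98, 121, 139, 139, 142, 104]
0 now [149, 150, 153, 157, 62, 57, 57, 65, 65, 66, 65, 60, 140, 136, 136, 99, 139, 136, 138, 128] 
   was [150, 152, 154, 155, 156, 156, 160, 135, 140, 71, 72, 73, 88, 84, 109, 99, 141, 138, 140, 132]
0.05 now [143, 146, 146, 147, 69, 75, 72, 71, 71, 70, 72, 68, 115, 134, 131, 83, 136, 134, 135, 135] 
   was [145, 149, 149, 148, 147, 146, 147, 78, 90, 77, 82, 82, 81, 79, 79, 88, 139, 138, 137, 138]
0.1 now [79, 77, 77, 70, 65, 53, 47, 55, 65, 65, 62, 65, 74, 142, 144, 72, 137, 136, 136, 100] 
   was [150, 151, 151, 152, 154, 156, 160, 121, 141, 144, 46, 55, 54, 95, 92, 77, 138, 138, 139, 101]
0.13 now [76, 72, 67, 65, 47, 115, 133, 130, 90, 93, 177, 56, 103, 148, 139, 82, 140, 135, 136, 138] 
   was [157, 159, 158, 157, 163, 163, 167, 74, 145, 68, 69, 72, 70, 99, 95, 84, 143, 139, 138, 140]
latch seen 58 [340.56896552 214.74137931]
0 [[341.8 218.2]] [[198.9 238.8]]
0.05 [[342.1 222.1]] [[196.2 235.6]]
0.1 [[342.5 226.1]] [[193.3 232.5]]
```

The door's top edge is parallel to the locker front at every station (−110 mm), and it stalled under 12 N. The latch is at row 215, against a predicted 218 when shut, so the door is shut. I'll check that the other items haven't moved, then hand in.

```bash
python3 - <<'E'
from h import *
a=cv2.imread('pics/scene0.png').astype(int); b=cv2.imread('pics/s3.png').astype(int); D=np.abs(cv2.GaussianBlur(a.astype(np.uint8),(3,3),0).astype(int)-cv2.GaussianBlur(b.astype(np.uint8),(3,3),0)).sum(2)
for n,(x,y,w) in dict(hammer=(285,163,14),block=(269,216,16),collar=(339,180,10),green=(206,211,14),pink=(319,240,16),red=(394,196,16),pry=(327,281,22),wrench=(376,153,20),can=(381,230,14)).items():
    print(n,int((D[y-w:y+w,x-w:x+w]>90).sum()))
print(ctrl.close_job())
E
```

```text
hammer 0
block 10
collar 0
green 299
pink 0
red 0
pry 0
wrench 0
can 0
the job is handed in; nothing more can be done
None
```

The key is in the left compartment and the pin in the right, both flat and fully inside in the camera images, the door is shut, and the job is handed in at about 27 s; the last image check showed no movement of the other items except that the green look-alike's area differed from the start image, which I put down to the arm or its shadow there but did not confirm.

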